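# Sort the gift-set pieces on the packing bench

### The arm

A 6-joint arm with a two-finger parallel gripper is mounted at the origin on the work surface. World frame = base frame: x ahead of the robot, y to its left, z up, the work surface at z = 0. Lengths are in m, angles in rad, forces in N, time in s.
With the tool pointing down it reaches from about 0.35 to 0.975 m from the base axis. Payload 4.9 kg.
Tool frame: the origin (TCP) lies at the very end of the fingers, on their centre line; the grasp point (between the pads) lies 19 mm behind it (ctrl.grasp_offset is the distance from the TCP to the grasp point, in m); z points along the fingers, y is the line along which they close (so a half turn about z gives the same grasp; the last joint's range is limited). The gripper opens to 85 mm and grips with 20 to 120 N. Pads are 22 mm wide; open, the fingers measure 114 mm over their backs; the gripper's body (76 mm by 85 mm) begins 54 mm behind the grasp point. The pads swing forward as they close: fully open they stand 13 mm farther back than shut.
Start: joints at [1.174, 0.053, 1.613, -0, 1.476, -0.119], TCP at [0.171, 0.601, 0.231] pointing down, gripper open.
Joint ranges: [-3.01, 3.01], [-1.01, 2.22], [0.06, 2.58], [-1.02, 4.17], [0.09, 2.62], [-3.14, 3.14]. Speed limits (rad/s): [2.57, 2.57, 3.14, 3.14, 3.14, 3.14].

### API

Orientations are given as a rotation vector (axis times angle).
In Python, from station import ctrl, optics gives the robot as it stands.
- The arm moves only by the shell command python3 -m handwheel 'ROWS' [OPENING] [FORCE]. ROWS is JSON, a list of rows, each an object of numbers: "tx", "ty", "tz": the shift along the tool's x, y, z in mm; "roll": the turn about the tool's z in rad. A call has 1 to 12 rows; each row shifts and turns the commanded pose from where the row before left it, along the tool's axes as they then stand; what a row does not reach is not made up. A row lasts 1/12 s, in which the tool goes at most 41.7 mm and 7.16 degrees, less where a joint would pass 70% of its speed; a pose out of reach is approached as far as the arm can. A call with a gripper value outside its range is refused whole. OPENING is the finger opening in mm, from 0 to 85.4, set as the call begins (- or left out, the last holds). The fingers move at their own pace and stop on an object; FORCE is the grip in N (left out, the last holds). Time passes only in rows, so rows that do not move let the fingers close. It gives the time, the measured TCP pose, the force, the opening and the grip force at its end, in the units of the state.
- ctrl.get_obs(): the state, without advancing time (a new reading comes with each control period).
- optics.get_image(name): name is "side" or "top"; returns (picture, depth): 420x560x3 uint8, red, green, blue; 420x560 float32, m along the optical axis (not along the pixel's ray), 0 where there is no reading.
- optics.camera_params(name): a dict with "mtx" (3x3 intrinsics, pixels), "k1" (the pictures are not rectified: a ray, as slopes to the right and down, at radius r is drawn at 1 + k1 r^2 times it, then the intrinsics apply), "extrinsics" (4x4, takes a point from camera to world coordinates). Camera axes: x right, y down, z forward; pixel columns grow to the right and rows downward; lengths in m; the calibration is good to about 2 mm. A picture is of the moment at which its call begins. camera_params takes no time and is no camera call.
- ctrl.finish_job(): hands the job in; it is judged then, once.
The state is a dict: "t": time; "q": joint angles; "dq": joint speeds; "effort": joint torques, N m; "tool_pos": TCP position; "tool_rot": TCP orientation; "contact_force": force on the tool from outside, world axes, zero at the start; "wrist_torque": the same for the moment, N m; "opening": finger opening in m; "grip_force": force on a finger pad.
Only numpy, scipy, OpenCV 4.12 (cv2) and the standard library are available. Lean on these libraries where they do the work, as an engineer would, in place of code of your own. Each camera call takes 0.05 s, during which the arm holds its last target. There are 200 camera calls.

### The job

Put the round canister into the round wooden nest and the long soap pack into the long wooden tray, lying along it. The two tall square cartons look alike, but one is full and one is still empty: feel which is which when lifting them, stand the full one in the middle of the scale's steel plate to be weighed for the post, and the empty one in the square wooden tray to be refilled. Set everything down upright and gently, never dropping or tipping it over, let go of it all, and leave the sticker roll where it is.

Things in the scene. Friction and masses are not known exactly. Their poses are not given: they have to be found in the camera images.
- carton_1: one of two look-alike sealed kraft cartons with a pale tape strip over the lid, standing upright, 60 x 60 mm and 80 mm tall. One of the two is full (about 340 to 420 g), the other still empty (about 50 to 70 g); nothing seen from outside tells which. Origin at the centre of its underside, z up, x and y square to its sides
- carton_2: one of two look-alike sealed kraft cartons with a pale tape strip over the lid, standing upright, 60 x 60 mm and 80 mm tall. One of the two is full (about 340 to 420 g), the other still empty (about 50 to 70 g); nothing seen from outside tells which. Origin at the centre of its underside, z up, x and y square to its sides
- canister: closed round kraft canister with lid, 58 mm in diameter at the lid (56 mm below it), 50 mm tall, about 120 g. Origin at the centre of its underside, z up
- soap_pack: long flat kraft-wrapped soap pack with a pale paper band round its middle, 100 mm long (its x axis), 46 mm wide (y), 40 mm tall, about 150 g. Origin at the centre of its underside
- round_nest: round wooden nest for the canister, fixed to the bench: outside diameter 92 mm, inside 77 mm, rim 14 mm above the bench, inner floor 6 mm above the bench. Origin at the centre of its underside, on the bench
- long_tray: long shallow wooden tray for the soap pack, fixed to the bench: outside 132 x 78 mm, inside 120 mm (its x axis) x 66 mm (y), rim 14 mm above the bench, inner floor 6 mm above the bench. Origin at the centre of its underside, on the bench
- square_tray: square shallow wooden refill tray for the empty carton, fixed to the bench: outside 92 x 92 mm, inside 80 x 80 mm, rim 14 mm above the bench, inner floor 6 mm above the bench. Origin at the centre of its underside, x and y square to its sides
- scale: grey postal scale, fixed to the bench, with a square steel plate 90 x 90 mm whose top is 28 mm above the bench and does not give; a low display panel (20 mm tall) sticks out to 79 mm from the origin on its -x side. Origin on the bench below the middle of the plate, x and y square to the plate's sides
- sticker_roll: roll of paper stickers lying flat, 96 mm in diameter, 40 mm tall, loose, not part of the job; origin at the centre of its underside
There are look-alikes about, which are no part of the job. What is shaped like the soap_pack but red or turquoise is not meant.

How it is judged:
By the outcome, as a careful person would: the job done as asked, in the order asked, and still so for the second after the job is handed in, with the robot touching nothing.
It also fails if it takes over 115 s, if anything falls off the work surface, if the arm or the gripper's body presses on something with over 40 N, if the wrist force passes 120 N, or if a joint passes its speed limit or range.

## Working session

There is one attempt and no reset: what is moved stays moved. The work goes in short steps, Python scripts to look and compute and a shell command to move; the robot and the scene stay as the last step left them, time stands still between calls to the robot, and variables do not carry over. Pictures are saved under pics/ and viewed, at most 14 in all, crops included, and the job is handed in when it is done.

```bash
ls; mkdir -p pics; python3 - <<'E'
from station import ctrl, optics
import cv2, numpy as np
for n in ("top","side"):
    im,d=optics.get_image(n); cv2.imwrite(f"pics/{n}0.png",im[:,:,::-1]); np.savez(f"{n}0.npz",im=im,d=d)
    p=optics.camera_params(n); print(n,p)
print(ctrl.get_obs())
E
```

```text
pics
top {'mtx': array([[419.15629947,   0.        , 277.18208922],
       [  0.        , 419.15629947, 205.16250183],
       [  0.        ,   0.        ,   1.        ]]), 'k1': -0.0666832241085908, 'extrinsics': array([[ 0.01354067, -0.99828324,  0.0569844 ,  0.46367169],
       [-0.99970524, -0.01236738,  0.0208922 , -0.06421194],
       [-0.02015159, -0.0572505 , -0.99815645,  1.27730839],
       [ 0.        ,  0.        ,  0.        ,  1.        ]])}
side {'mtx': array([[503.87583829,   0.        , 279.58195286],
       [  0.        , 503.87583829, 214.59549872],
       [  0.        ,   0.        ,   1.        ]]), 'k1': -0.1440508486101025, 'extrinsics': array([[-0.999069  , -0.01887239,  0.03879379,  0.48006905],
       [-0.03955694,  0.75959097, -0.64919704,  0.98657399],
       [-0.01721552, -0.65012721, -0.75963033,  1.25548929],
       [ 0.        ,  0.        ,  0.        ,  1.        ]])}
{'t': 0.1, 'q': array([ 1.17398736e+00,  5.33145059e-02,  1.61414122e+00,  5.23268026e-07,
        1.47603185e+00, -1.18997887e-01]), 'dq': array([ 0.00053975, -0.00118647, -0.00312028, -0.00090117, -0.00115551,
       -0.00221895]), 'effort': array([-1.88955996e-04, -3.94905603e+01, -3.71363497e+01, -1.10924939e-04,
        3.93683498e-03,  1.51308274e-05]), 'tool_pos': array([0.17118505, 0.60051129, 0.23018055]), 'tool_rot': array([-4.34915563e-01, -3.11085277e+00,  2.87742880e-03]), 'contact_force': array([-0.69702667,  0.07466025,  0.87179532]), 'wrist_torque': array([-0.00636618, -0.01966642,  0.0137488 ]), 'grip_force': 0.0, 'opening': 0.08536046489692087}
```

View pics/top0.png

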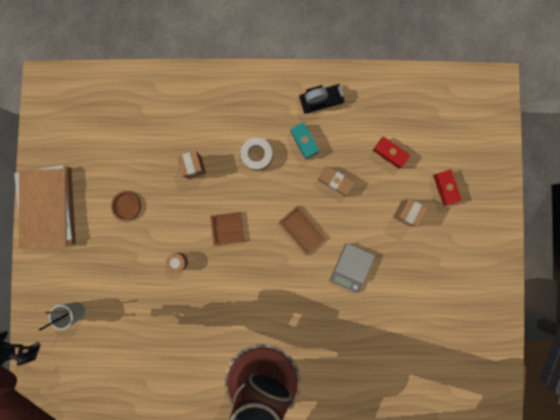

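View pics/side0.png

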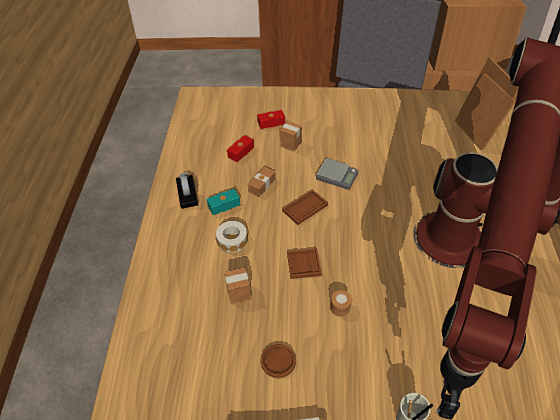

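```bash
cat > h.py <<'E'
import numpy as np, cv2
from station import ctrl, optics
def cloud(n,im=None,d=None):
    if d is None: im,d=optics.get_image(n)
    p=optics.camera_params(n); h,w=d.shape
    u,v=np.meshgrid(np.arange(w),np.arange(h))
    uv=np.stack([u,v],-1).reshape(-1,1,2).astype(np.float64)
    r=cv2.undistortPoints(uv,p["mtx"],np.array([p["k1"],0,0,0.])).reshape(h,w,2)
    c=np.dstack([r*d[...,None],d]); E=p["extrinsics"]
    X=c@E[:3,:3].T+E[:3,3]; X[d==0]=np.nan
    return X,im
def comp(X,z0,z1,xy,R):
    """largest connected pixel blob with height in z0..z1 near xy"""
    m=(X[...,2]>z0)&(X[...,2]<z1)&(np.hypot(X[...,0]-xy[0],X[...,1]-xy[1])<R)
    n,l,s,_=cv2.connectedComponentsWithStats(m.astype(np.uint8),connectivity=8)
    if n<2: return None
    P=X[l==1+np.argmax(s[1:,4])]; return P
def fit(P):
    (cx,cy),(a,b),t=cv2.minAreaRect((P[:,:2]*1000).astype(np.float32))
    if a<b: a,b,t=b,a,t+90
    return f"n{len(P)} rect c({cx:.1f},{cy:.1f}) {a:.0f}x{b:.0f} ang {(t+90)%180-90:.1f} mean({P[:,0].mean()*1e3:.1f},{P[:,1].mean()*1e3:.1f}) z {np.median(P[:,2])*1e3:.1f}"
E
python3 - <<'E'
from h import *
px=dict(cartonA=(191,164,80,45),cartonB=(413,212,80,45),canister=(177,263,50,45),soap=(337,181,40,75),nest=(127,206,14,60),square=(228,229,14,70),long=(302,230,14,80),scale=(353,263,28,65),roll=(257,140,40,70))
C={}
for n in("top","side"):
    z=np.load(n+"0.npz"); C[n]=cloud(n,z["im"],z["d"])[0]
b=C["top"][300:330,150:200]; print("bench top",np.nanmedian(b[...,2]),np.nanstd(b[...,2]))
T,S=C["top"],C["side"]
for k,(u,v,h,R) in px.items():
    c=T[v,u]; h/=1e3; lo=h-.012 if h>.02 else .006; hi=h+.012
    print(k,np.round(c*1e3))
    for n in C:
        P=comp(C[n],lo if k!="long" or 1 else 0,hi,c[:2],R/1e3)
        print("   ",n,None if P is None else fit(P))
E
```

```text
bench top 1.0782880603077416e-05 0.002563859558462106
cartonA [649. 213.  77.]
    top n451 rect c(651.3,220.4) 62x61 ang 17.2 mean(650.1,219.0) z 80.4
    side n447 rect c(651.4,218.3) 66x61 ang -71.1 mean(650.6,221.4) z 80.7
cartonB [ 517. -427.   84.]
    top n463 rect c(516.5,-427.9) 62x61 ang -25.8 mean(515.9,-426.9) z 79.8
    side n216 rect c(519.7,-428.7) 68x63 ang -22.1 mean(517.4,-425.4) z 81.5
canister [360. 253.  52.]
    top n319 rect c(362.7,261.9) 57x57 ang 43.3 mean(362.1,260.5) z 50.3
    side n326 rect c(359.9,259.2) 56x56 ang -0.9 mean(359.7,261.3) z 50.4
soap [ 608. -215.   40.]
    top n538 rect c(610.5,-213.8) 100x47 ang 58.8 mean(609.6,-213.2) z 40.5
    side n359 rect c(611.3,-216.0) 111x50 ang 59.3 mean(611.3,-210.6) z 41.3
nest [528. 426.   7.]
    top n504 rect c(528.1,429.0) 93x92 ang 80.7 mean(527.6,430.1) z 9.9
    side n719 rect c(528.0,428.7) 96x91 ang -81.2 mean(528.9,428.5) z 10.0
square [462. 111.   6.]
    top n592 rect c(463.4,113.6) 98x93 ang 7.3 mean(463.7,114.9) z 9.4
    side n680 rect c(467.1,110.0) 104x103 ang 8.9 mean(463.4,112.2) z 9.9
long [ 462. -114.    8.]
    top n715 rect c(460.3,-112.2) 132x80 ang 41.6 mean(461.3,-111.6) z 9.0
    side n679 rect c(464.9,-115.8) 146x99 ang 36.9 mean(464.0,-114.8) z 10.4
scale [ 366. -266.   25.]
    top n1066 rect c(357.6,-265.1) 112x89 ang -24.3 mean(359.3,-265.5) z 27.1
    side n646 rect c(355.9,-267.6) 112x98 ang -25.4 mean(360.4,-263.7) z 29.3
roll [728.  24.  44.]
    top n449 rect c(697.2,27.5) 97x76 ang 89.7 mean(699.6,25.5) z 40.7
    side n417 rect c(698.2,23.6) 102x79 ang 79.1 mean(700.1,27.7) z 40.8
```

```bash
cat >> h.py <<'E'
from scipy.spatial.transform import Rotation as Ro
def plan(x,y,z,ang=None):
    """target TCP mm; ang = wanted direction of tool y (deg, mod 180). Prints roll, then tool shifts after the roll"""
    o=ctrl.get_obs(); R=Ro.from_rotvec(o["tool_rot"]).as_matrix(); p=o["tool_pos"]*1e3
    ya=np.degrees(np.arctan2(R[1,1],R[0,1])); roll=0
    if ang is not None: roll=-(((ang-ya)+90)%180-90)
    R2=R@Ro.from_euler("z",roll,degrees=True).as_matrix()
    d=R2.T@(np.array([x,y,z])-p)
    print(f"t {o['t']:.1f} p {p.round(1)} yang {ya:.1f} q6 {o['q'][5]:.2f} F {o['contact_force'].round(2)} open {o['opening']*1e3:.1f} grip {o['grip_force']:.0f} | roll {np.radians(roll):.3f} then t {d.round(1)}")
E
python3 - <<'E'
from h import *
T=np.load("top0.npz");im=T["im"];X,_=cloud("top",im,T["d"])
P=comp(X,.012,.045,(.352,-.262),.1);print("scale all",fit(P))
Q=P[P[:,2]>.0245];print("plate",fit(Q))
d=np.radians(-24.3);u=np.array([np.cos(d),np.sin(d)]);v=np.array([-u[1],u[0]])
for w in(u,v):
    s=P[:,:2]@w*1e3; print(np.percentile(s,[0,1,99,100]).round(1))
# roll
P=comp(X,.028,.055,(.695,.025),.08);print("roll",fit(P))
plan(361.5,261,100)
E
```

```text
scale all n1259 rect c(351.9,-262.8) 125x90 ang -22.6 mean(351.5,-262.2) z 26.5
plate n822 rect c(352.9,-263.9) 121x88 ang -23.8 mean(365.0,-269.4) z 28.1
[365.8 367.9 488.6 491.9]
[-141.4 -138.5  -51.1  -49.4]
roll n603 rect c(688.5,27.6) 97x94 ang -89.1 mean(688.0,25.8) z 40.5
t 0.1 p [171.2 600.5 230.2] yang 74.1 q6 -0.12 F [-0.7   0.07  0.87] open 85.4 grip 0 | roll 0.000 then t [-276.2 -274.1  130.6]
```

```bash
python3 -m handwheel '[{"tx":-28,"ty":-27},{"tx":-28,"ty":-27},{"tx":-28,"ty":-27},{"tx":-28,"ty":-27},{"tx":-28,"ty":-28},{"tx":-28,"ty":-28},{"tx":-28,"ty":-28},{"tx":-28,"ty":-28},{"tx":-28,"ty":-28},{"tx":-24,"ty":-26,"tz":10},{"tz":30},{"tz":30}]' 85 40; python3 -m handwheel '[{"tz":10},{},{},{}]'; python3 -c "
from h import *
plan(361.5,261,14)"
```

```text
t 0.1 p [171.2 600.5 230.2] yang 74.1 q6 -0.12 F [-0.7   0.07  0.87] open 85.4 grip 0 | roll 0.000 then t [-276.2 -273.9  216.6]$[0]: bad value
$[0]: bad value
```

```bash
python3 -m handwheel '[{"tx":0,"ty":0,"tz":10,"roll":0}]' 85 40; python3 -m handwheel --help | head -20
```

```text
t: 0.18
tool_pos: [0.1717, 0.6019, 0.2227]
tool_rot: [0.435, 3.111, 0.005]
contact_force: [-0.1, 1.0, 0.5]
opening: 0.0853
grip_force: 0.0invalid input: not JSON, or not a number
```

```bash
python3 -m handwheel '[{"tx":-28,"ty":-27,"tz":0,"roll":0},{"tx":-28,"ty":-27,"tz":0,"roll":0},{"tx":-28,"ty":-27,"tz":0,"roll":0},{"tx":-28,"ty":-27,"tz":0,"roll":0},{"tx":-28,"ty":-28,"tz":0,"roll":0},{"tx":-28,"ty":-28,"tz":0,"roll":0},{"tx":-28,"ty":-28,"tz":0,"roll":0},{"tx":-28,"ty":-28,"tz":0,"roll":0},{"tx":-28,"ty":-28,"tz":0,"roll":0},{"tx":-24,"ty":-26,"tz":10,"roll":0},{"tx":0,"ty":0,"tz":40,"roll":0},{"tx":0,"ty":0,"tz":40,"roll":0}]' 85 40; python3 -m handwheel '[{"tx":0,"ty":0,"tz":30,"roll":0},{"tx":0,"ty":0,"tz":0,"roll":0},{"tx":0,"ty":0,"tz":0,"roll":0}]'; python3 -c "
from h import *
plan(361.5,261,14)"
```

```text
t: 1.18
tool_pos: [0.3643, 0.2608, 0.1321]
tool_rot: [0.441, 3.105, 0.006]
contact_force: [0.5, 0.7, -2.0]
opening: 0.0853
grip_force: 0.0
t: 1.43
tool_pos: [0.36, 0.2609, 0.0992]
tool_rot: [-0.435, -3.107, 0.005]
contact_force: [0.8, 0.6, -0.1]
opening: 0.0853
grip_force: 0.0
t 1.4 p [360.  260.9  99.2] yang 74.1 q6 -0.83 F [ 0.8   0.62 -0.07] open 85.3 grip 0 | roll 0.000 then t [-1.7  0.8 85.2]
```

```bash
python3 -m handwheel '[{"tx":-1.5,"ty":0.5,"tz":25,"roll":0},{"tx":0,"ty":0,"tz":25,"roll":0},{"tx":0,"ty":0,"tz":20,"roll":0},{"tx":0,"ty":0,"tz":15,"roll":0},{"tx":0,"ty":0,"tz":0,"roll":0},{"tx":0,"ty":0,"tz":0,"roll":0}]'; python3 -m handwheel '[{"tx":0,"ty":0,"tz":0,"roll":0},{"tx":0,"ty":0,"tz":0,"roll":0},{"tx":0,"ty":0,"tz":0,"roll":0},{"tx":0,"ty":0,"tz":0,"roll":0},{"tx":0,"ty":0,"tz":0,"roll":0},{"tx":0,"ty":0,"tz":0,"roll":0},{"tx":0,"ty":0,"tz":0,"roll":0},{"tx":0,"ty":0,"tz":0,"roll":0}]' 40 30; python3 -c "
from h import *
plan(361.5,261,14)
im,_=optics.get_image('side'); cv2.imwrite('pics/s1.png',cv2.resize(im[200:420,240:520,::-1],None,fx=2,fy=2))"
```

```text
t: 1.93
tool_pos: [0.3644, 0.2628, 0.0181]
tool_rot: [0.434, 3.11, 0.002]
contact_force: [-0.6, -0.0, 0.2]
opening: 0.0851
grip_force: 0.0
t: 2.6
tool_pos: [0.365, 0.2628, 0.0187]
tool_rot: [0.434, 3.108, 0.003]
contact_force: [-1.6, -1.2, 6.1]
opening: 0.0566
grip_force: 31.2
t 2.6 p [365.  262.8  18.7] yang 74.1 q6 -0.83 F [-1.59 -1.2   6.14] open 56.6 grip 31 | roll 0.000 then t [ 2.9 -2.7  4.7]
```

View pics/s1.png

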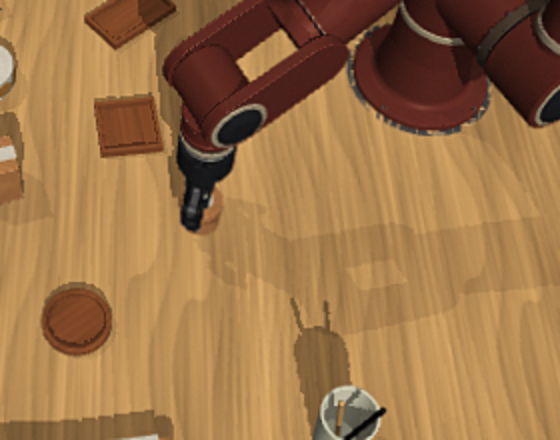

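```bash
python3 -m handwheel '[{"tx":0,"ty":0,"tz":-5,"roll":0},{"tx":0,"ty":0,"tz":-10,"roll":0},{"tx":0,"ty":0,"tz":-20,"roll":0},{"tx":0,"ty":0,"tz":-25,"roll":0},{"tx":0,"ty":0,"tz":-25,"roll":0},{"tx":0,"ty":0,"tz":-5,"roll":0},{"tx":0,"ty":0,"tz":0,"roll":0},{"tx":0,"ty":0,"tz":0,"roll":0}]'; python3 -c "
from h import *
plan(530.2,429.7,110)
X,_=cloud('side'); o=ctrl.get_obs()['tool_pos']
P=X[(np.hypot(X[...,0]-o[0],X[...,1]-o[1])<.06)&(X[...,2]<.12)&(X[...,2]>.03)]; print(fit(P), np.percentile(P[:,2],[1,5]))"
```

```text
t: 3.32
tool_pos: [0.363, 0.2618, 0.106]
tool_rot: [-0.435, -3.111, 0.0]
contact_force: [0.6, 0.3, -1.7]
opening: 0.0571
grip_force: 32.5
t 3.3 p [363.  261.8 106. ] yang 74.1 q6 -0.83 F [ 0.61  0.34 -1.66] open 57.1 grip 32 | roll 0.000 then t [-114.7  207.3   -4.1]
n83 rect c(361.4,283.1) 55x31 ang -8.4 mean(354.7,284.5) z 103.1 [0.08524456 0.08721991]
```

```bash
python3 -m handwheel '[{"tx":-8,"ty":15,"tz":0,"roll":0},{"tx":-16,"ty":28,"tz":0,"roll":0},{"tx":-16,"ty":28,"tz":0,"roll":0},{"tx":-16,"ty":28,"tz":0,"roll":0},{"tx":-16,"ty":28,"tz":0,"roll":0},{"tx":-16,"ty":28,"tz":0,"roll":0},{"tx":-16,"ty":28,"tz":0,"roll":0},{"tx":-10,"ty":24,"tz":0,"roll":0},{"tx":0,"ty":0,"tz":0,"roll":0},{"tx":0,"ty":0,"tz":20,"roll":0},{"tx":0,"ty":0,"tz":0,"roll":0},{"tx":0,"ty":0,"tz":0,"roll":0}]'; python3 -c "
from h import *
plan(529.7,429.7,26)
for n in ('top','side'):
  im,_=optics.get_image(n); print(optics.camera_params(n)['mtx'][0,0])
  c=im[150:270,70:230] if n=='top' else im[270:420,200:400]
  cv2.imwrite('pics/'+n+'2.png',cv2.resize(c[:,:,::-1],None,fx=3,fy=3))"
```

```text
t: 4.37
tool_pos: [0.5271, 0.428, 0.0824]
tool_rot: [-0.434, -3.106, 0.008]
contact_force: [-0.4, -0.6, -0.9]
opening: 0.0569
grip_force: 32.7
t 4.4 p [527.1 428.   82.4] yang 74.1 q6 -0.72 F [-0.37 -0.63 -0.87] open 56.9 grip 33 | roll 0.000 then t [-2.3  2.7 56.3]
419.15629947499355
503.87583828901745
```

View pics/side2.png

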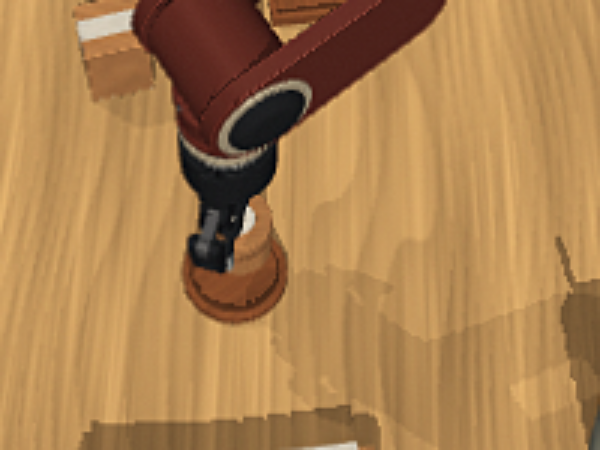

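```bash
cat >> h.py <<'E'
from scipy.optimize import least_squares
def circ(P,r,c0):
    f=lambda c: np.hypot(P[:,0]-c[0],P[:,1]-c[1])-r
    s=least_squares(f,c0,loss="soft_l1",f_scale=.003); return (s.x*1e3).round(1), np.abs(s.fun).mean()*1e3
E
python3 - <<'E'
from h import *
o=ctrl.get_obs()['tool_pos']; print(o.round(4))
for n in ("side","top"):
    X,im=cloud(n); hsv=cv2.cvtColor(im,cv2.COLOR_RGB2HSV)
    near=(np.hypot(X[...,0]-o[0],X[...,1]-o[1])<.05)
    k=near&(hsv[...,1]>60)&(hsv[...,2]>60)
    for lo,hi in((.068,.105),(.108,.122)):
        P=X[k&(X[...,2]>lo)&(X[...,2]<hi)]
        if len(P)>8: print(n,lo,len(P),P.mean(0).round(4),circ(P,.028,o[:2]))
E
```

```text
[0.5288 0.429  0.0855]
side 0.068 72 [0.5127 0.4499 0.0853] (array([524.5, 426.9]), np.float64(0.778456857625004))
side 0.108 142 [0.5098 0.4359 0.1168] (array([530.5, 427.6]), np.float64(3.852456613424976))
top 0.068 34 [0.5259 0.4153 0.0853] (array([525. , 431.9]), np.float64(0.38141056121638756))
top 0.108 74 [0.5237 0.4236 0.1168] (array([526.4, 434.2]), np.float64(2.91123507621547))
```

```bash
python3 -m handwheel '[{"tx":-3,"ty":1.5,"tz":15,"roll":0},{"tx":0,"ty":0,"tz":20,"roll":0},{"tx":0,"ty":0,"tz":12,"roll":0},{"tx":0,"ty":0,"tz":4,"roll":0},{"tx":0,"ty":0,"tz":2,"roll":0},{"tx":0,"ty":0,"tz":0,"roll":0},{"tx":0,"ty":0,"tz":0,"roll":0},{"tx":0,"ty":0,"tz":0,"roll":0}]'; for i in 1 2 3; do python3 -c "
from h import *
optics.get_image('top')
plan(531.5,430,25)";done
```

```text
t: 5.23
tool_pos: [0.5337, 0.4309, 0.0346]
tool_rot: [0.435, 3.11, 0.002]
contact_force: [-0.4, -0.4, -1.3]
opening: 0.0571
grip_force: 32.7
t 5.3 p [533.6 430.9  34.6] yang 74.1 q6 -0.72 F [-0.14 -0.4  -0.61] open 56.9 grip 33 | roll 0.000 then t [ 1.8 -1.4  9.6]
t 5.3 p [533.6 430.8  34.5] yang 74.1 q6 -0.72 F [-0.79  0.06 -1.52] open 57.1 grip 33 | roll 0.000 then t [ 1.8 -1.3  9.5]
t 5.4 p [533.4 430.7  34.3] yang 74.1 q6 -0.72 F [ 0.09 -0.47 -0.84] open 56.9 grip 33 | roll 0.000 then t [ 1.7 -1.2  9.3]
```

```bash
python3 -m handwheel '[{"tx":1.5,"ty":-1,"tz":4,"roll":0},{"tx":0,"ty":0,"tz":2,"roll":0},{"tx":0,"ty":0,"tz":1,"roll":0},{"tx":0,"ty":0,"tz":0,"roll":0},{"tx":0,"ty":0,"tz":0,"roll":0}]'; for i in 1 2 ; do python3 -m handwheel '[{"tx":0,"ty":0,"tz":1,"roll":0},{"tx":0,"ty":0,"tz":0,"roll":0},{"tx":0,"ty":0,"tz":0,"roll":0}]' |grep -E "pos|force"; done
```

```text
t: 5.8
tool_pos: [0.5311, 0.4297, 0.026]
tool_rot: [-0.435, -3.111, 0.001]
contact_force: [-0.5, 0.4, -0.3]
opening: 0.057
grip_force: 32.7
tool_pos: [0.5312, 0.4298, 0.0253]
contact_force: [-0.1, -0.4, -1.4]
grip_force: 32.7
tool_pos: [0.5314, 0.4299, 0.0248]
contact_force: [-1.3, 0.2, 1.5]
grip_force: 32.9
```

```bash
python3 -m handwheel '[{"tx":0,"ty":0,"tz":0.7,"roll":0},{"tx":0,"ty":0,"tz":0,"roll":0},{"tx":0,"ty":0,"tz":0,"roll":0}]'|grep -E "pos|force"; python3 -m handwheel '[{"tx":0,"ty":0,"tz":0,"roll":0},{"tx":0,"ty":0,"tz":0,"roll":0},{"tx":0,"ty":0,"tz":0,"roll":0},{"tx":0,"ty":0,"tz":0,"roll":0},{"tx":0,"ty":0,"tz":0,"roll":0},{"tx":0,"ty":0,"tz":0,"roll":0}]' 72; python3 -m handwheel '[{"tx":0,"ty":0,"tz":-10,"roll":0},{"tx":0,"ty":0,"tz":-30,"roll":0},{"tx":0,"ty":0,"tz":-40,"roll":0},{"tx":0,"ty":0,"tz":-40,"roll":0},{"tx":0,"ty":0,"tz":-25,"roll":0},{"tx":0,"ty":0,"tz":0,"roll":0},{"tx":0,"ty":0,"tz":0,"roll":0}]' 85; python3 -c "
from h import *
X,_=cloud('side')
P=comp(X,.042,.072,(.528,.429),.05); print(fit(P))
plan(610.7,-214,100,149)"
```

```text
tool_pos: [0.5314, 0.4299, 0.0248]
contact_force: [-3.5, -2.3, 5.7]
grip_force: 33.3
t: 7.05
tool_pos: [0.5312, 0.4297, 0.0234]
tool_rot: [-0.435, -3.111, 0.0]
contact_force: [0.6, -0.4, 0.5]
opening: 0.0721
grip_force: 0.0
t: 7.63
tool_pos: [0.5327, 0.4307, 0.1728]
tool_rot: [0.434, 3.107, 0.007]
contact_force: [-0.5, -0.9, -0.8]
opening: 0.0851
grip_force: 0.0
n395 rect c(526.5,430.4) 58x55 ang 40.7 mean(527.0,432.7) z 56.7
t 7.7 p [531.5 429.9 169.9] yang 74.1 q6 -0.72 F [-0.11  0.3  -0.06] open 85.3 grip 0 | roll -1.308 then t [ 511.3 -399.5   69.4]
```

```bash
python3 -m handwheel '[{"tx":0,"ty":0,"tz":0,"roll":-0.119},{"tx":0,"ty":0,"tz":0,"roll":-0.119},{"tx":0,"ty":0,"tz":0,"roll":-0.119},{"tx":0,"ty":0,"tz":0,"roll":-0.119},{"tx":0,"ty":0,"tz":0,"roll":-0.119},{"tx":0,"ty":0,"tz":0,"roll":-0.119},{"tx":0,"ty":0,"tz":0,"roll":-0.119},{"tx":0,"ty":0,"tz":0,"roll":-0.119},{"tx":0,"ty":0,"tz":0,"roll":-0.119},{"tx":0,"ty":0,"tz":0,"roll":-0.119},{"tx":0,"ty":0,"tz":0,"roll":-0.118}]' | grep pos; python3 -m handwheel '[{"tx":10,"ty":-8,"tz":0,"roll":0},{"tx":24,"ty":-19,"tz":0,"roll":0},{"tx":28,"ty":-22,"tz":0,"roll":0},{"tx":28,"ty":-22,"tz":0,"roll":0},{"tx":28,"ty":-22,"tz":0,"roll":0},{"tx":28,"ty":-22,"tz":0,"roll":0},{"tx":28,"ty":-22,"tz":0,"roll":0},{"tx":28,"ty":-22,"tz":0,"roll":0},{"tx":28,"ty":-22,"tz":0,"roll":0},{"tx":28,"ty":-22,"tz":0,"roll":0},{"tx":28,"ty":-22,"tz":0,"roll":0},{"tx":28,"ty":-22,"tz":0,"roll":0}]' |grep pos; python3 -m handwheel '[{"tx":28,"ty":-22,"tz":0,"roll":0},{"tx":28,"ty":-22,"tz":0,"roll":0},{"tx":28,"ty":-22,"tz":0,"roll":0},{"tx":28,"ty":-22,"tz":0,"roll":0},{"tx":28,"ty":-22,"tz":0,"roll":0},{"tx":28,"ty":-22,"tz":0,"roll":0},{"tx":18,"ty":-14,"tz":0,"roll":0},{"tx":10,"ty":-7,"tz":20,"roll":0},{"tx":0,"ty":0,"tz":30,"roll":0},{"tx":0,"ty":0,"tz":20,"roll":0},{"tx":0,"ty":0,"tz":0,"roll":0},{"tx":0,"ty":0,"tz":0,"roll":0}]'; python3 -c "
from h import *
plan(610.7,-214,14,149)"
```

```text
tool_pos: [0.53, 0.4289, 0.1656]
tool_pos: [0.5799, 0.031, 0.1669]
t: 10.6
tool_pos: [0.6094, -0.213, 0.0958]
tool_rot: [1.543, -2.733, -0.007]
contact_force: [1.1, -0.1, 0.0]
opening: 0.0849
grip_force: 0.0
t 10.6 p [ 609.4 -213.    95.8] yang 148.9 q6 -3.05 F [ 1.14 -0.1   0.02] open 84.9 grip 0 | roll -0.002 then t [ 0.2 -2.1 81.8]
```

```bash
python3 -m handwheel '[{"tx":0,"ty":-1,"tz":25,"roll":0},{"tx":0,"ty":0,"tz":25,"roll":0},{"tx":0,"ty":0,"tz":20,"roll":0},{"tx":0,"ty":0,"tz":11,"roll":0},{"tx":0,"ty":0,"tz":0,"roll":0},{"tx":0,"ty":0,"tz":0,"roll":0}]'; python3 -m handwheel '[{"tx":0,"ty":0,"tz":0,"roll":0},{"tx":0,"ty":0,"tz":0,"roll":0},{"tx":0,"ty":0,"tz":0,"roll":0},{"tx":0,"ty":0,"tz":0,"roll":0},{"tx":0,"ty":0,"tz":0,"roll":0},{"tx":0,"ty":0,"tz":0,"roll":0},{"tx":0,"ty":0,"tz":0,"roll":0},{"tx":0,"ty":0,"tz":0,"roll":0},{"tx":0,"ty":0,"tz":0,"roll":0}]' 35 35;  python3 -m handwheel '[{"tx":0,"ty":0,"tz":-5,"roll":0},{"tx":0,"ty":0,"tz":-10,"roll":0},{"tx":0,"ty":0,"tz":-20,"roll":0},{"tx":0,"ty":0,"tz":-25,"roll":0},{"tx":0,"ty":0,"tz":-20,"roll":0},{"tx":0,"ty":0,"tz":0,"roll":0},{"tx":0,"ty":0,"tz":0,"roll":0}]'; python3 -c "
from h import *
plan(462,-112.5,100,131.6)
im,_=optics.get_image('side'); cv2.imwrite('pics/s3.png',cv2.resize(im[100:300,150:400,::-1],None,fx=2.4,fy=2.4))"
```

```text
t: 11.1
tool_pos: [0.6131, -0.2141, 0.0186]
tool_rot: [-1.547, 2.734, -0.001]
contact_force: [0.2, -0.5, 1.0]
opening: 0.0851
grip_force: 0.0
t: 11.85
tool_pos: [0.6136, -0.2144, 0.0194]
tool_rot: [-1.547, 2.733, -0.003]
contact_force: [-1.4, 1.2, 6.6]
opening: 0.0452
grip_force: 38.4
t: 12.43
tool_pos: [0.6134, -0.2143, 0.0992]
tool_rot: [-1.547, 2.732, -0.004]
contact_force: [-0.1, 1.2, -1.5]
opening: 0.0451
grip_force: 37.6
t 12.4 p [ 613.4 -214.3   99.2] yang 149.0 q6 -3.05 F [-0.09  1.23 -1.53] open 45.1 grip 38 | roll 0.304 then t [ 45.6 176.6  -1.4]
```

View pics/s3.png

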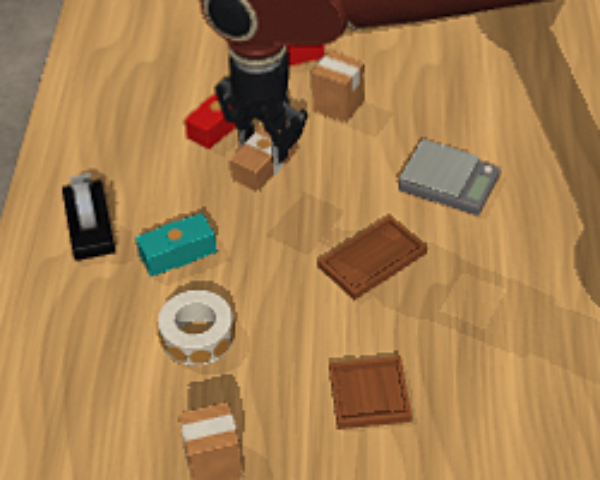

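```bash
python3 -m handwheel '[{"tx":0,"ty":0,"tz":0,"roll":0.102},{"tx":0,"ty":0,"tz":0,"roll":0.102},{"tx":0,"ty":0,"tz":0,"roll":0.1},{"tx":4,"ty":16,"tz":0,"roll":0},{"tx":6,"ty":25,"tz":0,"roll":0},{"tx":7,"ty":27,"tz":0,"roll":0},{"tx":7,"ty":27,"tz":0,"roll":0},{"tx":7,"ty":27,"tz":0,"roll":0},{"tx":7,"ty":27,"tz":0,"roll":0},{"tx":6,"ty":20,"tz":0,"roll":0},{"tx":2,"ty":8,"tz":10,"roll":0},{"tx":0,"ty":0,"tz":10,"roll":0}]'; python3 - <<'E'
from h import *
for n in("top","side"):
    z=np.load(n+"0.npz"); im=z["im"]; X,_=cloud(n,im,z["d"]); hsv=cv2.cvtColor(im,cv2.COLOR_RGB2HSV).astype(int)
    p=optics.camera_params(n);E=p["extrinsics"]
    for nm,c,R in(("long",(.462,-.113),.09),("square",(.463,.113),.075)):
        near=np.hypot(X[...,0]-c[0],X[...,1]-c[1])<R
        m=(near&(hsv[...,2]<135)&(hsv[...,1]>110)).astype(np.uint8)
        k,l,s,_=cv2.connectedComponentsWithStats(m); m=(l==1+np.argmax(s[1:,4]))
        v,u=np.nonzero(m)
        r=cv2.undistortPoints(np.stack([u,v],-1).reshape(-1,1,2).astype(float),p["mtx"],np.array([p["k1"],0,0,0.])).reshape(-1,2)
        D=np.c_[r,np.ones(len(r))]@E[:3,:3].T; t=(.012-E[2,3])/D[:,2]; P=E[:3,3]+D*t[:,None]
        print(n,nm,fit(P))
plan(462,-112.5,40,131.6)
E
```

```text
t: 13.48
tool_pos: [0.4587, -0.1109, 0.0753]
tool_rot: [1.116, -2.935, -0.002]
contact_force: [0.7, -0.4, -1.4]
opening: 0.045
grip_force: 37.5
top long n1293 rect c(462.0,-120.0) 138x88 ang 41.6 mean(462.5,-118.7) z 12.0
top square n1080 rect c(463.7,105.6) 109x93 ang -81.7 mean(463.7,105.7) z 12.0
side long n880 rect c(462.8,-115.6) 143x92 ang 42.0 mean(463.1,-114.0) z 12.0
side square n896 rect c(464.9,108.8) 109x93 ang -81.6 mean(464.8,110.4) z 12.0
t 13.5 p [ 458.7 -110.9   75.3] yang 131.6 q6 -2.69 F [ 0.67 -0.42 -1.36] open 45.0 grip 37 | roll 0.001 then t [-1.4 -3.4 35.3]
```

```bash
python3 -m handwheel '[{"tx":-2.5,"ty":-3,"tz":10,"roll":0},{"tx":0,"ty":0,"tz":20,"roll":0},{"tx":0,"ty":0,"tz":10,"roll":0},{"tx":0,"ty":0,"tz":0,"roll":0},{"tx":0,"ty":0,"tz":0,"roll":0},{"tx":0,"ty":0,"tz":0,"roll":0}]';python3 -c "
from h import *
plan(462.5,-112,25.5,131.6)"
```

```text
t: 13.98
tool_pos: [0.465, -0.113, 0.0377]
tool_rot: [-1.115, 2.937, -0.0]
contact_force: [0.0, -0.1, -1.7]
opening: 0.0454
grip_force: 37.4
t 14.0 p [ 465.  -113.    37.7] yang 131.6 q6 -2.69 F [ 0.03 -0.09 -1.74] open 45.4 grip 37 | roll -0.000 then t [ 1.2  2.4 12.2]
```

```bash
python3 -m handwheel '[{"tx":1,"ty":1.5,"tz":6,"roll":0},{"tx":0,"ty":0,"tz":4,"roll":0},{"tx":0,"ty":0,"tz":1,"roll":0},{"tx":0,"ty":0,"tz":0,"roll":0},{"tx":0,"ty":0,"tz":0,"roll":0},{"tx":0,"ty":0,"tz":0,"roll":0}]'|grep -E "pos|force"; for i in 1 2; do python3 -m handwheel '[{"tx":0,"ty":0,"tz":1,"roll":0},{"tx":0,"ty":0,"tz":0,"roll":0},{"tx":0,"ty":0,"tz":0,"roll":0}]' |grep -E "pos|force"; done
```

```text
tool_pos: [0.463, -0.1123, 0.0269]
contact_force: [0.3, -0.1, -1.0]
grip_force: 37.5
tool_pos: [0.4628, -0.1122, 0.0257]
contact_force: [-0.1, -0.9, -1.3]
grip_force: 37.5
tool_pos: [0.463, -0.1123, 0.0254]
contact_force: [-2.5, 1.4, 5.2]
grip_force: 38.4
```

```bash
python3 -m handwheel '[{"tx":0,"ty":0,"tz":0,"roll":0},{"tx":0,"ty":0,"tz":0,"roll":0},{"tx":0,"ty":0,"tz":0,"roll":0},{"tx":0,"ty":0,"tz":0,"roll":0},{"tx":0,"ty":0,"tz":0,"roll":0},{"tx":0,"ty":0,"tz":0,"roll":0}]' 60; python3 -m handwheel '[{"tx":0,"ty":0,"tz":-10,"roll":0},{"tx":0,"ty":0,"tz":-30,"roll":0},{"tx":0,"ty":0,"tz":-40,"roll":0},{"tx":0,"ty":0,"tz":-40,"roll":0},{"tx":0,"ty":0,"tz":-25,"roll":0},{"tx":0,"ty":0,"tz":0,"roll":0},{"tx":0,"ty":0,"tz":0,"roll":0}]' 85; python3 -c "
from h import *
X,_=cloud('side')
P=comp(X,.036,.058,(.462,-.112),.08); print(fit(P))
X,_=cloud('top')
P=comp(X,.036,.058,(.462,-.112),.08); print(P is not None and fit(P))
for n in('top','side'):
  z=np.load(n+'0.npz');X,_=cloud(n,z['im'],z['d'])
  P=comp(X,.07,.095,(.517,-.427),.045);print(fit(P))
plan(517,-427.5,150,65)"
```

```text
t: 15.48
tool_pos: [0.4627, -0.1122, 0.0245]
tool_rot: [1.116, -2.937, 0.0]
contact_force: [1.0, 0.0, -0.3]
opening: 0.0601
grip_force: 0.0
t: 16.07
tool_pos: [0.4642, -0.1127, 0.1727]
tool_rot: [-1.115, 2.933, -0.006]
contact_force: [0.0, 0.8, -0.5]
opening: 0.085
grip_force: 0.0
n393 rect c(462.8,-113.6) 102x51 ang 41.2 mean(463.2,-110.7) z 47.6
n6 rect c(495.3,-85.4) 16x1 ang -25.9 mean(495.3,-85.4) z 46.2
n459 rect c(516.5,-427.9) 62x61 ang -25.8 mean(516.0,-427.0) z 79.8
n212 rect c(519.7,-428.7) 68x63 ang -22.1 mean(517.8,-425.6) z 81.6
t 16.2 p [ 462.1 -111.9  168.8] yang 131.6 q6 -2.69 F [-0.45 -0.05 -0.57] open 85.0 grip 0 | roll 1.163 then t [-183.2 -262.8   18.5]
```

```bash
python3 -m handwheel '[{"tx":0,"ty":0,"tz":0,"roll":0.116},{"tx":0,"ty":0,"tz":0,"roll":0.116},{"tx":0,"ty":0,"tz":0,"roll":0.116},{"tx":0,"ty":0,"tz":0,"roll":0.116},{"tx":0,"ty":0,"tz":0,"roll":0.116},{"tx":0,"ty":0,"tz":0,"roll":0.116},{"tx":0,"ty":0,"tz":0,"roll":0.116},{"tx":0,"ty":0,"tz":0,"roll":0.116},{"tx":0,"ty":0,"tz":0,"roll":0.116},{"tx":0,"ty":0,"tz":0,"roll":0.116}]' |grep pos; python3 -m handwheel '[{"tx":-9,"ty":-13,"tz":0,"roll":0},{"tx":-19,"ty":-27,"tz":0,"roll":0},{"tx":-20,"ty":-29,"tz":0,"roll":0},{"tx":-20,"ty":-29,"tz":0,"roll":0},{"tx":-20,"ty":-29,"tz":0,"roll":0},{"tx":-20,"ty":-29,"tz":0,"roll":0},{"tx":-20,"ty":-29,"tz":0,"roll":0},{"tx":-20,"ty":-29,"tz":0,"roll":0},{"tx":-20,"ty":-29,"tz":0,"roll":0},{"tx":-15,"ty":-20,"tz":10,"roll":0},{"tx":0,"ty":0,"tz":20,"roll":0},{"tx":0,"ty":0,"tz":0,"roll":0}]'; python3 -c "
from h import *
plan(517,-427.5,36,65)"
```

```text
tool_pos: [0.4614, -0.1116, 0.167]
t: 18.0
tool_pos: [0.5153, -0.4265, 0.1322]
tool_rot: [-0.677, -3.058, -0.01]
contact_force: [-1.8, 1.7, -1.6]
opening: 0.0848
grip_force: 0.0
t 18.0 p [ 515.3 -426.5  132.2] yang 65.0 q6 -1.94 F [-1.79  1.73 -1.61] open 84.8 grip 0 | roll 0.001 then t [-3.  -0.6 96.2]
```

```bash
python3 -m handwheel '[{"tx":-2,"ty":0,"tz":25,"roll":0},{"tx":0,"ty":0,"tz":25,"roll":0},{"tx":0,"ty":0,"tz":25,"roll":0},{"tx":0,"ty":0,"tz":14,"roll":0},{"tx":0,"ty":0,"tz":4,"roll":0},{"tx":0,"ty":0,"tz":0,"roll":0},{"tx":0,"ty":0,"tz":0,"roll":0}]'; python3 -m handwheel '[{"tx":0,"ty":0,"tz":0,"roll":0},{"tx":0,"ty":0,"tz":0,"roll":0},{"tx":0,"ty":0,"tz":0,"roll":0},{"tx":0,"ty":0,"tz":0,"roll":0},{"tx":0,"ty":0,"tz":0,"roll":0},{"tx":0,"ty":0,"tz":0,"roll":0},{"tx":0,"ty":0,"tz":0,"roll":0}]' 45 40;  python3 -m handwheel '[{"tx":0,"ty":0,"tz":-3,"roll":0},{"tx":0,"ty":0,"tz":-5,"roll":0},{"tx":0,"ty":0,"tz":-8,"roll":0},{"tx":0,"ty":0,"tz":-10,"roll":0},{"tx":0,"ty":0,"tz":-6,"roll":0},{"tx":0,"ty":0,"tz":0,"roll":0},{"tx":0,"ty":0,"tz":0,"roll":0},{"tx":0,"ty":0,"tz":0,"roll":0}]'; python3 -c "
from h import *
F=[]
for i in range(8): optics.get_image('top'); F.append(ctrl.get_obs()['contact_force'][2])
print(np.mean(F),np.std(F))
plan(367.3,-269.7,100,66.7)"
```

```text
t: 18.58
tool_pos: [0.5205, -0.4286, 0.0476]
tool_rot: [0.675, 3.067, -0.001]
contact_force: [-0.3, 0.3, 0.9]
opening: 0.0853
grip_force: 0.0
t: 19.17
tool_pos: [0.5212, -0.43, 0.0492]
tool_rot: [0.675, 3.065, -0.004]
contact_force: [-1.0, -0.9, 7.1]
opening: 0.0593
grip_force: 45.1
t: 19.83
tool_pos: [0.5199, -0.4284, 0.0785]
tool_rot: [-0.676, -3.068, -0.0]
contact_force: [0.3, -0.5, -4.6]
opening: 0.0594
grip_force: 44.1
-4.3274489772169 0.4009844566719316
t 20.2 p [ 520.  -428.5   78.4] yang 65.1 q6 -1.94 F [ 0.5   0.25 -4.43] open 59.4 grip 44 | roll -0.027 then t [203.1  85.5 -21.6]
```

```bash
python3 -m handwheel '[{"tx":0,"ty":0,"tz":-20,"roll":-0.027},{"tx":0,"ty":0,"tz":-25,"roll":0},{"tx":12,"ty":5,"tz":0,"roll":0},{"tx":25,"ty":11,"tz":0,"roll":0},{"tx":28,"ty":12,"tz":0,"roll":0},{"tx":28,"ty":12,"tz":0,"roll":0},{"tx":28,"ty":12,"tz":0,"roll":0},{"tx":28,"ty":12,"tz":0,"roll":0},{"tx":28,"ty":12,"tz":0,"roll":0},{"tx":18,"ty":8,"tz":0,"roll":0},{"tx":6,"ty":2,"tz":0,"roll":0},{"tx":0,"ty":0,"tz":0,"roll":0}]'; python3 -m handwheel '[{"tx":0,"ty":0,"tz":20,"roll":0},{"tx":0,"ty":0,"tz":0,"roll":0},{"tx":0,"ty":0,"tz":0,"roll":0}]'; cat > m.py <<'E'
from h import *
o=ctrl.get_obs()['tool_pos']; zb=o[2]-.0485; print("bottom",zb)
for n in ("side","top"):
    X,im=cloud(n); cv2.imwrite(f"pics/{n}_{int(ctrl.get_obs()['t']*10)}.png",cv2.resize(im[:,:,::-1],None,fx=1.4,fy=1.4))
    hsv=cv2.cvtColor(im,cv2.COLOR_RGB2HSV)
    k=(np.hypot(X[...,0]-o[0],X[...,1]-o[1])<.055)&(hsv[...,2]>70)&(X[...,2]>max(zb+.005,.033))&(X[...,2]<zb+.086)
    P=X[k]; print(n,fit(P))
plan(370,-271,78,66.7)
E
python3 m.py; ls pics
```

```text
t: 21.23
tool_pos: [0.3689, -0.2693, 0.1236]
tool_rot: [0.634, 3.076, -0.001]
contact_force: [-0.1, -1.1, -4.3]
opening: 0.0595
grip_force: 45.2
t: 21.48
tool_pos: [0.3694, -0.2701, 0.1029]
tool_rot: [-0.635, -3.075, -0.002]
contact_force: [-0.6, 0.6, -4.6]
opening: 0.0595
grip_force: 45.3
bottom 0.05444368686650408
side n444 rect c(365.6,-270.2) 75x63 ang 66.2 mean(362.8,-252.1) z 106.2
top n66 rect c(379.9,-239.4) 57x8 ang -33.1 mean(380.7,-240.3) z 103.2
t 21.6 p [ 370.1 -270.8  104.2] yang 66.7 q6 -1.96 F [ 0.28  0.46 -4.31] open 59.5 grip 45 | roll -0.000 then t [ 0.1 -0.2 26.2]
s1.png
s3.png
side0.png
side2.png
side_215.png
top0.png
top2.png
top_215.png
```

```bash
python3 - <<'E'
import cv2
a=cv2.imread("pics/side_215.png");cv2.imwrite("pics/c215.png",cv2.resize(a[150:330,380:580],None,fx=3,fy=3))
E
```

```text
(no output)
```

View pics/c215.png

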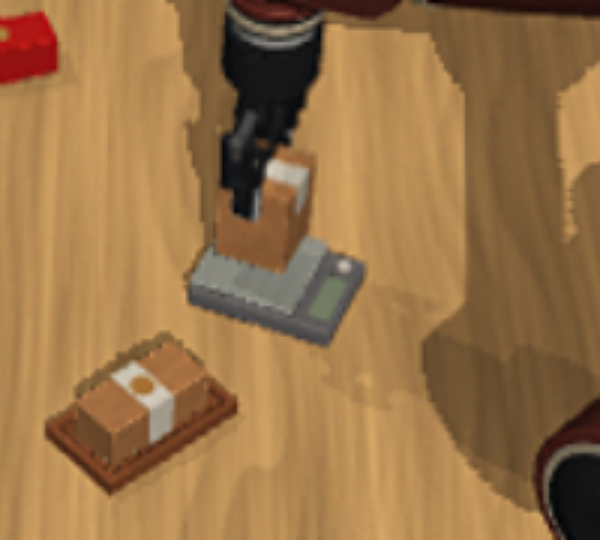

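```bash
python3 -m handwheel '[{"tx":-1,"ty":0,"tz":12,"roll":0},{"tx":0,"ty":0,"tz":7,"roll":0},{"tx":0,"ty":0,"tz":3,"roll":0},{"tx":0,"ty":0,"tz":2,"roll":0},{"tx":0,"ty":0,"tz":0,"roll":0},{"tx":0,"ty":0,"tz":0,"roll":0},{"tx":0,"ty":0,"tz":0,"roll":0}]'|grep -E "pos|force"; for i in 1 2 3; do python3 -m handwheel '[{"tx":0,"ty":0,"tz":1,"roll":0},{"tx":0,"ty":0,"tz":0,"roll":0},{"tx":0,"ty":0,"tz":0,"roll":0}]' |grep -E "pos|force"; done
```

```text
tool_pos: [0.3707, -0.2708, 0.0801]
contact_force: [0.4, -0.2, -4.3]
grip_force: 45.3
tool_pos: [0.3705, -0.2705, 0.0787]
contact_force: [-0.2, -0.2, -3.8]
grip_force: 45.3
tool_pos: [0.3704, -0.2704, 0.0775]
contact_force: [0.1, 0.7, -4.8]
grip_force: 45.3
tool_pos: [0.3707, -0.2706, 0.0774]
contact_force: [-2.6, 3.3, 2.8]
grip_force: 46.1
```

```bash
python3 -m handwheel '[{"tx":0,"ty":0,"tz":0,"roll":0},{"tx":0,"ty":0,"tz":0,"roll":0},{"tx":0,"ty":0,"tz":0,"roll":0},{"tx":0,"ty":0,"tz":0,"roll":0},{"tx":0,"ty":0,"tz":0,"roll":0},{"tx":0,"ty":0,"tz":0,"roll":0},{"tx":0,"ty":0,"tz":0,"roll":0},{"tx":0,"ty":0,"tz":0,"roll":0}]' 80; python3 -m handwheel '[{"tx":0,"ty":0,"tz":-10,"roll":0},{"tx":0,"ty":0,"tz":-30,"roll":0},{"tx":0,"ty":0,"tz":-40,"roll":0},{"tx":0,"ty":0,"tz":-25,"roll":0},{"tx":0,"ty":0,"tz":0,"roll":0},{"tx":0,"ty":0,"tz":0,"roll":0}]' 85; python3 -c "
from h import *
X,_=cloud('side')
P=comp(X,.095,.125,(.367,-.27),.06); print(P is not None and fit(P))
for n in('top','side'):
  z=np.load(n+'0.npz');X,_=cloud(n,z['im'],z['d'])
  P=comp(X,.07,.095,(.651,.219),.045);print(fit(P))
plan(650.7,219.5,150,108)"
```

```text
t: 23.58
tool_pos: [0.3704, -0.2705, 0.0766]
tool_rot: [-0.635, -3.077, 0.0]
contact_force: [-0.4, 0.2, -0.0]
opening: 0.0803
grip_force: 0.0
t: 24.08
tool_pos: [0.3715, -0.2716, 0.1848]
tool_rot: [0.634, 3.072, -0.005]
contact_force: [-0.4, -0.4, -1.5]
opening: 0.0847
grip_force: 0.0
n289 rect c(367.6,-270.8) 71x62 ang 65.6 mean(367.7,-265.3) z 110.1
n452 rect c(651.3,220.3) 62x61 ang 17.4 mean(650.3,219.4) z 80.5
n437 rect c(651.6,217.4) 65x61 ang -73.4 mean(651.0,221.0) z 80.8
t 24.1 p [ 370.7 -270.7  182.6] yang 66.7 q6 -1.96 F [-0.72  0.29 -0.2 ] open 85.0 grip 0 | roll -0.721 then t [-417.8  379.7   32.3]
```

```bash
python3 -m handwheel '[{"tx":0,"ty":0,"tz":0,"roll":-0.117},{"tx":0,"ty":0,"tz":0,"roll":-0.117},{"tx":0,"ty":0,"tz":0,"roll":-0.118},{"tx":0,"ty":0,"tz":0,"roll":-0.118},{"tx":0,"ty":0,"tz":0,"roll":-0.118},{"tx":0,"ty":0,"tz":0,"roll":-0.118},{"tx":-10,"ty":9,"tz":0,"roll":0},{"tx":-22,"ty":20,"tz":0,"roll":0},{"tx":-25,"ty":23,"tz":0,"roll":0},{"tx":-25,"ty":23,"tz":0,"roll":0},{"tx":-25,"ty":23,"tz":0,"roll":0},{"tx":-25,"ty":23,"tz":0,"roll":0}]' |grep pos; python3 -m handwheel '[{"tx":-25,"ty":23,"tz":0,"roll":0},{"tx":-25,"ty":23,"tz":0,"roll":0},{"tx":-25,"ty":23,"tz":0,"roll":0},{"tx":-25,"ty":23,"tz":0,"roll":0},{"tx":-25,"ty":23,"tz":0,"roll":0},{"tx":-25,"ty":23,"tz":0,"roll":0},{"tx":-25,"ty":23,"tz":0,"roll":0},{"tx":-25,"ty":22,"tz":0,"roll":0},{"tx":-25,"ty":22,"tz":0,"roll":0},{"tx":-25,"ty":20,"tz":0,"roll":0},{"tx":-20,"ty":17,"tz":0,"roll":0},{"tx":-12,"ty":10,"tz":0,"roll":0}]'|grep pos;python3 -m handwheel '[{"tx":0,"ty":0,"tz":25,"roll":0},{"tx":0,"ty":0,"tz":20,"roll":0},{"tx":0,"ty":0,"tz":0,"roll":0},{"tx":0,"ty":0,"tz":0,"roll":0}]'; python3 -c "
from h import *
plan(650.8,219.5,46,107)"
```

```text
tool_pos: [0.4603, -0.114, 0.1796]
tool_pos: [0.6558, 0.2103, 0.1788]
t: 26.47
tool_pos: [0.6538, 0.2076, 0.1329]
tool_rot: [0.467, -3.1, 0.001]
contact_force: [-0.1, 1.3, 0.6]
opening: 0.0851
grip_force: 0.0
t 26.5 p [653.8 207.6 132.9] yang 107.1 q6 -1.67 F [-0.11  1.3   0.61] open 85.1 grip 0 | roll 0.003 then t [-1.2 12.2 86.9]
```

```bash
python3 -m handwheel '[{"tx":1,"ty":12,"tz":0,"roll":0},{"tx":0,"ty":0,"tz":0,"roll":0},{"tx":0,"ty":0,"tz":12,"roll":0},{"tx":0,"ty":0,"tz":25,"roll":0},{"tx":0,"ty":0,"tz":25,"roll":0},{"tx":0,"ty":0,"tz":20,"roll":0},{"tx":0,"ty":0,"tz":4,"roll":0},{"tx":0,"ty":0,"tz":0,"roll":0},{"tx":0,"ty":0,"tz":0,"roll":0}]'; python3 -m handwheel '[{"tx":0,"ty":0,"tz":0,"roll":0},{"tx":0,"ty":0,"tz":0,"roll":0},{"tx":0,"ty":0,"tz":0,"roll":0},{"tx":0,"ty":0,"tz":0,"roll":0},{"tx":0,"ty":0,"tz":0,"roll":0},{"tx":0,"ty":0,"tz":0,"roll":0},{"tx":0,"ty":0,"tz":0,"roll":0}]' 45 40;  python3 -m handwheel '[{"tx":0,"ty":0,"tz":-3,"roll":0},{"tx":0,"ty":0,"tz":-5,"roll":0},{"tx":0,"ty":0,"tz":-8,"roll":0},{"tx":0,"ty":0,"tz":-10,"roll":0},{"tx":0,"ty":0,"tz":-6,"roll":0},{"tx":0,"ty":0,"tz":0,"roll":0},{"tx":0,"ty":0,"tz":0,"roll":0},{"tx":0,"ty":0,"tz":0,"roll":0}]'; python3 -c "
from h import *
F=[]
for i in range(5): optics.get_image('top'); F.append(ctrl.get_obs()['contact_force'][2])
print(np.mean(F),np.std(F))
plan(463.8,113.5,110,98.3)"
```

```text
t: 27.22
tool_pos: [0.6523, 0.2193, 0.0517]
tool_rot: [-0.468, 3.105, 0.0]
contact_force: [0.6, -0.6, 0.6]
opening: 0.085
grip_force: 0.0
t: 27.8
tool_pos: [0.6531, 0.2196, 0.0531]
tool_rot: [-0.468, 3.103, 0.001]
contact_force: [-0.8, 1.0, 6.4]
opening: 0.0592
grip_force: 44.4
t: 28.47
tool_pos: [0.6514, 0.2191, 0.0824]
tool_rot: [0.468, -3.106, 0.0]
contact_force: [-0.4, 0.2, -0.7]
opening: 0.0591
grip_force: 43.7
-0.49539832780504955 0.5928110099870512
t 28.7 p [651.2 219.1  82. ] yang 107.1 q6 -1.65 F [ 0.36  0.08 -0.21] open 59.3 grip 44 | roll 0.154 then t [200.7 -77.4 -27.8]
```

```bash
python3 -m handwheel '[{"tx":0,"ty":0,"tz":-10,"roll":0.077},{"tx":0,"ty":0,"tz":-20,"roll":0.077},{"tx":12,"ty":-5,"tz":0,"roll":0},{"tx":24,"ty":-9,"tz":0,"roll":0},{"tx":28,"ty":-11,"tz":0,"roll":0},{"tx":28,"ty":-11,"tz":0,"roll":0},{"tx":28,"ty":-11,"tz":0,"roll":0},{"tx":28,"ty":-11,"tz":0,"roll":0},{"tx":28,"ty":-11,"tz":0,"roll":0},{"tx":18,"ty":-6,"tz":0,"roll":0},{"tx":6,"ty":-2,"tz":0,"roll":0},{"tx":0,"ty":0,"tz":0,"roll":0}]'|grep pos; python3 -m handwheel '[{"tx":0,"ty":0,"tz":15,"roll":0},{"tx":0,"ty":0,"tz":10,"roll":0},{"tx":0,"ty":0,"tz":0,"roll":0},{"tx":0,"ty":0,"tz":0,"roll":0}]'; sed -i 's/0485/0517/;s/^plan.*/plan(464,113,59,98.3)/' m.py; python3 m.py; ls pics; python3 - <<'E'
import cv2,glob
f=sorted(glob.glob("pics/side_*"))[-1]
a=cv2.imread(f);cv2.imwrite("pics/c3.png",cv2.resize(a[280:450,330:530],None,fx=3,fy=3))
E
```

```text
tool_pos: [0.464, 0.1137, 0.1124]
t: 30.05
tool_pos: [0.4647, 0.1143, 0.0867]
tool_rot: [0.228, -3.131, -0.0]
contact_force: [0.2, -0.8, 0.3]
opening: 0.0593
grip_force: 43.7
bottom 0.03502851135890898
side n432 rect c(462.8,114.0) 70x61 ang -81.8 mean(463.5,130.1) z 94.0
top n8 rect c(466.7,84.6) 56x1 ang 9.3 mean(455.2,82.6) z 47.9
t 30.1 p [465.5 114.3  87.9] yang 98.3 q6 -1.63 F [ 0.62  0.1  -0.5 ] open 59.4 grip 44 | roll 0.001 then t [ 1.6 -1.  28.9]
c215.png
s1.png
s3.png
side0.png
side2.png
side_215.png
side_301.png
top0.png
top2.png
top_215.png
top_301.png
```

View pics/c3.png

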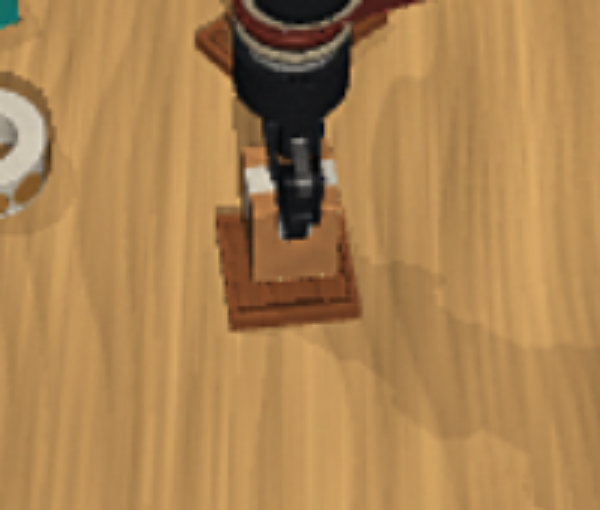

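```bash
python3 -m handwheel '[{"tx":0,"ty":-0.5,"tz":12,"roll":0},{"tx":0,"ty":0,"tz":8,"roll":0},{"tx":0,"ty":0,"tz":4,"roll":0},{"tx":0,"ty":0,"tz":2,"roll":0},{"tx":0,"ty":0,"tz":0,"roll":0},{"tx":0,"ty":0,"tz":0,"roll":0},{"tx":0,"ty":0,"tz":0,"roll":0}]'|grep -E "pos|force"; for i in 1 2 3; do python3 -m handwheel '[{"tx":0,"ty":0,"tz":1,"roll":0},{"tx":0,"ty":0,"tz":0,"roll":0},{"tx":0,"ty":0,"tz":0,"roll":0}]' |grep -E "pos|force"; done
```

```text
tool_pos: [0.4652, 0.1136, 0.0619]
contact_force: [0.7, 0.1, -0.1]
grip_force: 43.7
tool_pos: [0.465, 0.1135, 0.0608]
contact_force: [-0.3, -0.2, 0.8]
grip_force: 43.7
tool_pos: [0.4649, 0.1135, 0.0596]
contact_force: [-1.0, -0.7, 0.2]
grip_force: 43.7
tool_pos: [0.4652, 0.1136, 0.0591]
contact_force: [-1.2, -0.0, 2.7]
grip_force: 44.1
```

```bash
python3 -m handwheel '[{"tx":0,"ty":0,"tz":0.5,"roll":0},{"tx":0,"ty":0,"tz":0,"roll":0},{"tx":0,"ty":0,"tz":0,"roll":0}]'|grep -E "pos|force";python3 -m handwheel '[{"tx":0,"ty":0,"tz":0,"roll":0},{"tx":0,"ty":0,"tz":0,"roll":0},{"tx":0,"ty":0,"tz":0,"roll":0},{"tx":0,"ty":0,"tz":0,"roll":0},{"tx":0,"ty":0,"tz":0,"roll":0},{"tx":0,"ty":0,"tz":0,"roll":0},{"tx":0,"ty":0,"tz":0,"roll":0},{"tx":0,"ty":0,"tz":0,"roll":0}]' 80|grep -E "pos|force|opening"; python3 -m handwheel '[{"tx":0,"ty":0,"tz":-10,"roll":0},{"tx":0,"ty":0,"tz":-30,"roll":0},{"tx":0,"ty":0,"tz":-40,"roll":0},{"tx":0,"ty":0,"tz":-40,"roll":0},{"tx":0,"ty":0,"tz":-40,"roll":0},{"tx":0,"ty":0,"tz":-10,"roll":0},{"tx":0,"ty":0,"tz":0,"roll":0},{"tx":0,"ty":0,"tz":0,"roll":0}]' 85|grep pos; python3 - <<'E'
from h import *
X,im=cloud('side');cv2.imwrite('pics/fin.png',cv2.resize(im[80:400,150:400,::-1],None,fx=1.85,fy=1.85))
for nm,h,c,R in(("full",.108,(.367,-.27),.06),("empty",.086,(.464,.113),.06),("can",.056,(.528,.429),.05),("soap",.046,(.462,-.112),.08),("roll",.04,(.69,.026),.08)):
    P=comp(X,h-.012,h+.015,c,R); print(nm,P is not None and fit(P))
E
```

```text
tool_pos: [0.4653, 0.1136, 0.0591]
contact_force: [-3.6, -0.2, 6.7]
grip_force: 44.6
tool_pos: [0.4649, 0.1135, 0.0581]
contact_force: [0.4, 0.7, -0.6]
opening: 0.0802
grip_force: 0.0
tool_pos: [0.4651, 0.1135, 0.2289]
full n1 rect c(354.5,-230.8) 0x0 ang 0.0 mean(354.5,-230.8) z 99.7
empty n407 rect c(463.4,112.4) 66x61 ang -81.1 mean(463.9,115.4) z 87.2
can n399 rect c(527.0,429.3) 57x57 ang -1.6 mean(527.4,431.8) z 56.6
soap n123 rect c(486.9,-94.2) 52x42 ang -53.0 mean(491.8,-90.4) z 47.0
roll n551 rect c(690.2,26.2) 99x97 ang -71.7 mean(689.4,29.2) z 40.6
```

View pics/fin.png

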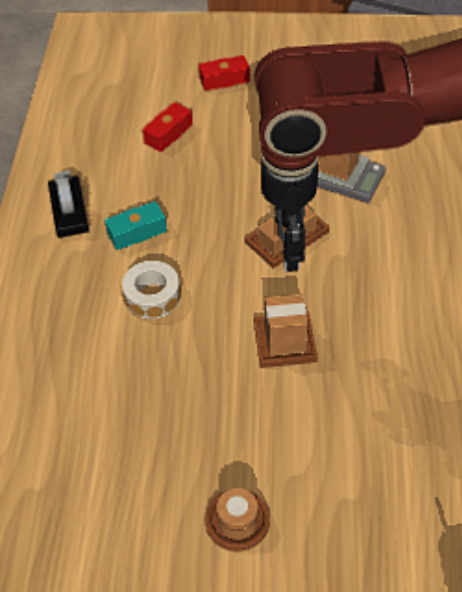

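```bash
python3 - <<'E'
from h import *
X,im=cloud('top')
for nm,h,c,R in(("full",.108,(.367,-.27),.06),("plate",.028,(.367,-.27),.07),("soap",.046,(.462,-.112),.08)):
    P=comp(X,h-.012,h+.015,c,R); print(nm,P is not None and fit(P))
print(ctrl.get_obs()["dq"].round(3)); ctrl.finish_job()
E
```

```text
full n482 rect c(368.9,-266.6) 61x60 ang -26.0 mean(368.8,-265.9) z 108.1
plate n555 rect c(356.5,-265.0) 116x90 ang -24.1 mean(351.4,-254.8) z 26.1
soap n534 rect c(461.8,-112.9) 100x46 ang 41.6 mean(461.9,-112.7) z 46.4
[-0.     0.013  0.012 -0.002  0.003 -0.001]
the job is handed in; nothing more can be done
```

The job is handed in: canister in the round nest, soap pack along the long tray, full carton (about 4.3 N when lifted) within about 4 mm of the middle of the scale plate, empty carton in the square tray. All are upright and released, and the sticker roll is untouched.

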